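# Strap down the battens for sawing

### The arm

A 7-joint arm with a two-finger parallel gripper is mounted at the origin on the work surface. World frame = base frame: x ahead of the robot, y to its left, z up, the work surface at z = 0. Lengths are in m, angles in rad, forces in N, time in s.
With the tool pointing down it reaches from about 0.4 to 0.85 m from the base axis. Payload 4.5 kg.
Tool frame: the origin (TCP) lies at the very end of the fingers, on their centre line; the grasp point (between the pads) lies 19 mm behind it; y points along the fingers, x is the direction in which the jaws open and shut, and the axes are right-handed (so a half turn about y gives the same grasp; the last joint's range is limited). The gripper opens to 88 mm and grips with 3 to 60 N. Pads are 18 mm wide; open, the fingers measure 123 mm over their backs; the gripper's body (75 mm by 187 mm) begins 45 mm behind the grasp point.
Start: joints at [1.185, 0.689, -0.195, 1.565, 0.157, 0.902, -0.215], TCP at [0.255, -0.571, 0.239] pointing down, gripper open.
Joint ranges: [-3.01, 3.01], [-0.46, 2.08], [-1.47, 1.51], [0.13, 2.56], [-1, 4.14], [0.04, 2.09], [-2.66, 2.66]. Speed limits (rad/s): [2.57, 2.57, 3.14, 3.14, 3.14, 3.14, 3.14].

### API

Orientations are given as a rotation vector (axis times angle).
In Python, from cell import r gives the robot as it stands.
- The arm moves only by the tool arm_command, never from a script. Its argument "plan" is a list that holds one entry, the list of rows, each a list of 7 numbers: the gripper's target within -1 to 1 (fully open at 1, half-way at 0, shut at -1), then the shift along the tool's x, y, z in mm, then the turn, a rotation vector about the tool's x, y, z in rad. In form: [[[claw, dx, dy, dz, ax, ay, az], ...]]. A call has 1 to 12 rows; each row is the pose to reach, as a shift and turn from the pose commanded when the call began, along the tool's axes at that moment; what a row does not reach only later rows make up. A row lasts 1/12 s, in which the tool goes at most 41.7 mm and 7.16 degrees, less where a joint would pass 70% of its speed; a pose out of reach is approached as far as the arm can. A call with a gripper value outside its range is refused whole. The fingers move at their own pace and stop on an object; "newtons" is the grip in N (left out, the last holds). Time passes only in rows, so rows that repeat a pose let the fingers close. It gives the time, the measured TCP pose, the force and the opening at its end, in the units of the state.
- r.get_state(): the state, without advancing time (a new reading comes with each control period).
- r.camera(name): name is "side" or "top"; returns (picture, depth): 384x512x3 uint8, red, green, blue; 384x512 float32, m along the optical axis (not along the pixel's ray), 0 where there is no reading.
- r.calibration(name): a dict with "fx", "fy", "cx", "cy" (pixels), "pose" (4x4, takes a point from camera to world coordinates). Camera axes: x right, y down, z forward; pixel columns grow to the right and rows downward; lengths in m; the calibration is good to about 2 mm. A picture is of the moment at which its call begins. calibration takes no time and is no camera call.
- r.hand_in(): hands the job in, once; it reports no verdict.
The state is a dict: "time": time; "q": joint angles; "joint_velocities": joint speeds; "tau": joint torques, N m; "tcp_pos": TCP position; "orientation": TCP orientation; "ft_force": force on the tool from outside, world axes, zero at the start; "torque": the same for the moment, N m; "width": finger opening in m.
Only numpy, scipy, OpenCV 4.12 (cv2) and the standard library are available. Lean on these libraries where they do the work, as an engineer would, in place of code of your own. Each camera call takes 0.05 s, during which the arm holds its last target.

### The job

Get the battens ready for sawing: on each of the two wooden cradles that hold a batten, press the hinged steel strap down until it snaps under its catch and stays shut. Leave the strap of the empty cradle standing open.

Things in the scene. Friction and masses are not known exactly. Their poses are not given: they have to be found in the camera images.
- strap_plain: To shut. Steel strap (30 mm wide, 6 thick) hinged on a wooden cradle (190 x 80 mm) with a plain batten 36 x 36 x 130 mm across under it. Origin: on the hinge axis, mid-width, 61 mm above the bench; it runs 150 mm along own -x to a rounded end; y = hinge axis; z square to its top. Black press pad 82-134 mm along it, 36 wide, pad top 8 mm above origin along z. Stays at any angle; starts open 0.4-0.6 rad
- strap_tenon: To shut. Same strap and cradle; batten 90 mm long plus a 40 mm tenon. Open, a strap slopes up from its hinge; shut, it is level, pad top 69 mm above the bench, gives 2 mm more. From 14 to 7 mm (at the pad) above level its end rides over a sprung plunger, then snaps under. Pressing straight down 100 mm from the hinge takes 7 to 10 N. Catch post: 88 mm high, from 154 mm beyond the hinge.
- strap_empty: To leave open. Same strap and same wooden cradle as the other two, with the same origin and axes, but the cradle's channel is empty. It also starts 0.4 to 0.6 rad above level. The three cradles are fixed to the bench, in any order from left to right, hinges on the side away from the robot.
Not all that is in view belongs to the job. Leave any green look-alike of the part that bears strap_tenon alone.

How it is judged:
By the outcome, as a careful person would: the job done as asked, in the order asked, and still so for the second after the job is handed in, with the robot touching nothing.
It also fails if it takes over 38 s, if anything falls off the work surface, if the arm or the gripper's body presses on something with over 40 N, if the wrist force passes 120 N, or if a joint passes its speed limit or range.

## Working session

There is one attempt and no reset: what is moved stays moved. The work goes in short steps, Python scripts to look and compute and a tool call to move; the robot and the scene stay as the last step left them, time stands still between calls to the robot, and variables do not carry over. Pictures are saved under pics/ and viewed, and the job is handed in when it is done.

Besides the shell and the picture viewer there is one more tool, called after "Emit:" as name(argument=value, ...) on one line, values as JSON. arm_command: Moves the arm, as the interface text tells. Its arguments: {"type":"object","properties":{"plan":{"type":"array","items":{"type":"array","items":{"type":"array","items":{"type":"number"}}}},"newtons":{"type":"number"}},"required":["plan"]}

```bash
mkdir -p pics; ls
python3 - <<'E'
from cell import r
import cv2,numpy as np
s=r.get_state();print(s)
for n in("top","side"):
    p,d=r.camera(n);cv2.imwrite(f"pics/{n}0.png",p[:,:,::-1]);np.save(f"pics/{n}0.npy",d);c=r.calibration(n);print(n,c)
E
```

```text
pics
{'time': 0.0, 'q': array([ 1.18480322,  0.68997062, -0.19450301,  1.56630684,  0.15728533,
        0.90248603, -0.21512292]), 'joint_velocities': array([ 0.0007901 ,  0.00137567, -0.00057169, -0.00127642,  0.00012745,
        0.00075427, -0.00036076]), 'tau': array([-3.42036383e-04, -5.27561653e+01, -1.26719914e+00, -1.53427309e+01,
       -5.26539492e-02,  6.71208400e-03,  1.79470203e-04]), 'tcp_pos': array([ 0.25443762, -0.57019703,  0.23792799]), 'orientation': array([-1.3781694 ,  0.89580135, -0.89323996]), 'ft_force': array([0.03546673, 0.06381831, 0.09164226]), 'torque': array([-0.03463989, -0.07059941, -0.04377693]), 'width': 0.08823052232798823}
top {'fx': 481.43595098871333, 'fy': 481.43595098871333, 'cx': 261.98526533665733, 'cy': 175.6015498688444, 'pose': array([[-0.01254454, -0.98854222,  0.15042248,  0.23304153],
       [-0.99991225,  0.01304218,  0.0023222 , -0.00197553],
       [-0.00425743, -0.15038015, -0.98861908,  1.25873616],
       [ 0.        ,  0.        ,  0.        ,  1.        ]])}
side {'fx': 431.6367383313065, 'fy': 431.6367383313065, 'cx': 249.99258112269314, 'cy': 194.9418267933277, 'pose': array([[-0.91004014, -0.30311223,  0.28275419,  0.06889994],
       [-0.41416727,  0.69302787, -0.59006596,  0.75280557],
       [-0.01710032, -0.65409124, -0.75622234,  1.03847731],
       [ 0.        ,  0.        ,  0.        ,  1.        ]])}
```

View pics/top0.png

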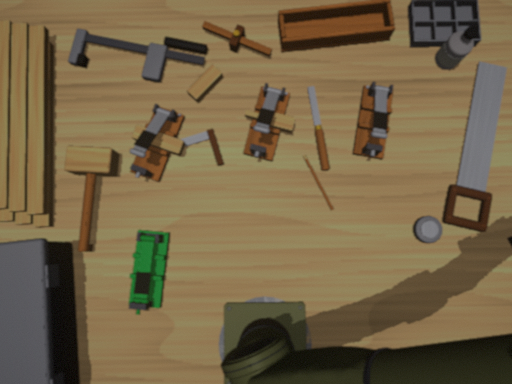

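View pics/side0.png

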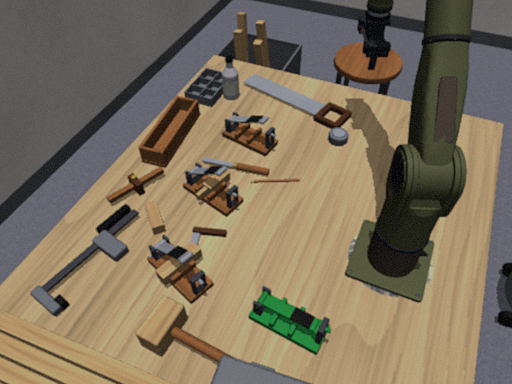

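The top view shows three cradles: left near (157,143), middle near (268,122) and right near (374,120). There is also a green look-alike at (150,270). I'll zoom in on each.

Run:
```python
import cv2,numpy as np
a=cv2.imread("pics/top0.png");b=cv2.imread("pics/side0.png")
A=[cv2.resize(a[75:190,x:x+100],None,fx=2.66,fy=2.66*1,interpolation=cv2.INTER_CUBIC) for x in(110,220,325)]
cv2.imwrite("pics/ztop.png",np.hstack(A))
B=[cv2.resize(b[y:y+100,x:x+90],None,fx=2.9,fy=2.9,interpolation=cv2.INTER_CUBIC) for x,y in((135,215),(170,140),(210,80))]
cv2.imwrite("pics/zside.png",np.hstack(B))
```

```text
(no output)
```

View pics/ztop.png

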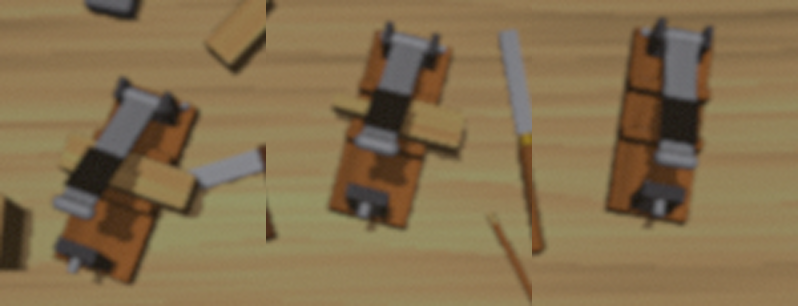

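View pics/zside.png

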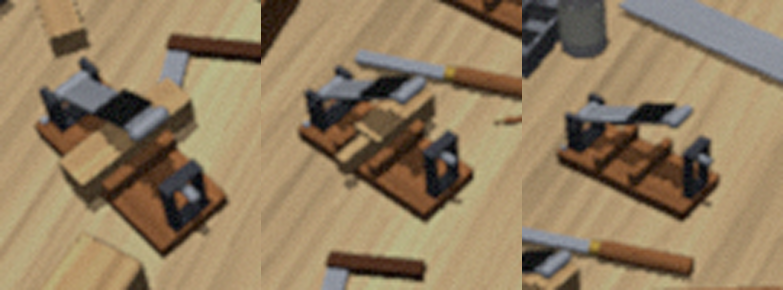

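The left cradle holds a plain batten. The middle one holds a batten with a narrow tenon on its left end. The right one is empty. Next I'll measure the straps from depth.

```bash
cat > h.py <<'E'
import numpy as np,cv2
from cell import r
def world(name,d):
    c=r.calibration(name);v,u=np.mgrid[:384,:512]
    P=np.stack([(u-c['cx'])/c['fx']*d,(v-c['cy'])/c['fy']*d,d],-1)
    return P@c['pose'][:3,:3].T+c['pose'][:3,3]
E
python3 - <<'E'
from h import *
R={"top":[("L",(110,215,75,190)),("M",(235,305,75,170)),("R",(345,405,75,170))],"side":[("L",(140,215,230,300)),("M",(175,245,150,215)),("R",(215,285,105,155))]}
for n in R:
    a=cv2.imread(f"pics/{n}0.png");d=np.load(f"pics/{n}0.npy");W=world(n,d)
    hsv=cv2.cvtColor(a,cv2.COLOR_BGR2HSV)
    for k,(x0,x1,y0,y1) in R[n]:
        m=np.zeros(d.shape,bool);m[y0:y1,x0:x1]=1
        m&=(d>0)
        dark=m&(hsv[...,2]<58)&(W[...,2]>.075)
        nn,l,st,ce=cv2.connectedComponentsWithStats(dark.astype(np.uint8))
        for i in range(1,nn):
            if st[i,4]<15: continue
            p=W[l==i];print(n,k,"dark",st[i],np.round(p.mean(0),4),np.round(p.min(0),3),np.round(p.max(0),3))
        g=m&(hsv[...,1]<60)&(hsv[...,2]>80)&(W[...,2]>.05)
        nn,l,st,ce=cv2.connectedComponentsWithStats(g.astype(np.uint8))
        for i in range(1,nn):
            if st[i,4]<15: continue
            p=W[l==i];print(n,k,"grey",st[i],np.round(p.mean(0),4),np.round(p.min(0),3),np.round(p.max(0),3))
        br=m&(W[...,2]<.04)&(hsv[...,1]>130)&(hsv[...,0]<16)
        nn,l,st,ce=cv2.connectedComponentsWithStats(br.astype(np.uint8))
        p=W[br][:,:2].astype(np.float32)
        print(n,k,"brown",br.sum(),cv2.minAreaRect(p))
E
```

```text
top L dark [136 131  20  18 209] [0.4985 0.2815 0.1235] [0.474 0.262 0.107] [0.522 0.302 0.139]
top L grey [146 108  24  26 311] [0.557  0.2617 0.0815] [0.519 0.235 0.061] [0.595 0.286 0.105]
top L grey [130 145  16  12 124] [0.4664 0.2943 0.1393] [0.454 0.279 0.129] [0.483 0.312 0.148]
top L grey [135 172   5   6  21] [0.4207 0.3114 0.0766] [0.413 0.304 0.071] [0.427 0.316 0.087]
top L brown 935 ((0.5134610533714294, 0.25963643193244934), (0.16527393460273743, 0.26778435707092285), 27.044837951660156)
top M dark [256 109  18  16 191] [ 0.5507 -0.009   0.1273] [ 0.528 -0.028  0.111] [0.573 0.013 0.144]
top M grey [262  87  20  23 264] [ 0.6117 -0.0253  0.0816] [ 0.575 -0.051  0.061] [ 0.646 -0.001  0.106]
top M grey [253 123  16  10 112] [0.5181 0.0012 0.145 ] [ 0.506 -0.015  0.134] [0.532 0.021 0.156]
top M grey [254 151   5   6  20] [0.469  0.0147 0.0754] [0.463 0.01  0.072] [0.475 0.02  0.079]
top M brown 854 ((0.5635287761688232, -0.01231953501701355), (0.07967503368854523, 0.18857036530971527), 74.71479034423828)
top R dark [373 111  15  18 221] [ 0.5424 -0.2895  0.1114] [ 0.519
[... 1258 characters left out ...]
-0.05   0.063] [0.648 0.004 0.118]
side M grey [215 166  12  10  63] [0.5209 0.0017 0.1423] [ 0.51  -0.079  0.054] [0.559 0.023 0.154]
side M brown 634 ((0.6202307939529419, -0.041855618357658386), (0.30118533968925476, 0.2117009162902832), 4.825155735015869)
side R dark [241 116  21   7  76] [ 0.5474 -0.2829  0.1095] [ 0.523 -0.299  0.078] [ 0.594 -0.267  0.122]
side R grey [228 115  22   7 113] [ 0.6103 -0.2989  0.0799] [ 0.566 -0.329  0.063] [ 0.648 -0.27   0.108]
side R grey [258 116  10   8  45] [ 0.509  -0.2786  0.1228] [ 0.499 -0.302  0.112] [ 0.524 -0.263  0.13 ]
side R brown 624 ((0.5642843246459961, -0.29135507345199585), (0.08429518342018127, 0.186748206615448), 78.54712677001953)
```

```bash
cat >> h.py <<'E'
from scipy.spatial.transform import Rotation as Ro
T={"L":((.5818,.2535),np.radians(-19.7)),"M":((.634,-.0305),np.radians(-15.5))}
def go(k,z,along=.100):
    s=r.get_state();R0=Ro.from_rotvec(s['orientation']);p=s['tcp_pos']
    (hx,hy),yaw=T[k]
    tgt=np.array([hx-along*np.cos(yaw),hy-along*np.sin(yaw),z])
    best=None
    for sg in(1,-1):
        X=sg*np.array([-np.sin(yaw),np.cos(yaw),0]);Y=np.array([0,0,-1.]);R1=Ro.from_matrix(np.stack([X,Y,np.cross(X,Y)],1))
        rel=(R0.inv()*R1).as_rotvec()
        if best is None or np.linalg.norm(rel)<np.linalg.norm(best): best=rel
    print("t",s['time'],"tcp",p.round(4),"F",s['ft_force'].round(1),"w",round(s['width'],4),"q",s['q'].round(2))
    print("target",tgt.round(4),"shift mm",(R0.inv().apply(tgt-p)*1000).round(1),"turn",best.round(3))
    print("tool axes cols\n",R0.as_matrix().round(3))
E
python3 -c "
from h import *
go('M',.20);go('L',.2)"
```

```text
t 0.1 tcp [ 0.2545 -0.5702  0.238 ] F [0.6 1.1 0. ] w 0.0878 q [ 1.18  0.69 -0.19  1.57  0.16  0.9  -0.22]
target [ 0.5376 -0.0038  0.2   ] shift mm [-401.7   38.6  489.5] turn [ 0.001  0.69  -0.002]
tool axes cols
 [[ 0.408 -0.001  0.913]
 [-0.913  0.001  0.408]
 [-0.002 -1.    -0.   ]]
t 0.1 tcp [ 0.2545 -0.5702  0.238 ] F [0.6 1.1 0. ] w 0.0878 q [ 1.18  0.69 -0.19  1.57  0.16  0.9  -0.22]
target [0.4877 0.2872 0.2   ] shift mm [-687.8   39.1  562.5] turn [ 0.001  0.764 -0.002]
tool axes cols
 [[ 0.408 -0.001  0.913]
 [-0.913  0.001  0.408]
 [-0.002 -1.    -0.   ]]
```

Emit:
arm_command(plan=[[[-1, -402, 0, 490, 0, 0.69, 0], [-1, -402, 0, 490, 0, 0.69, 0], [-1, -402, 0, 490, 0, 0.69, 0], [-1, -402, 0, 490, 0, 0.69, 0], [-1, -402, 0, 490, 0, 0.69, 0], [-1, -402, 0, 490, 0, 0.69, 0], [-1, -402, 0, 490, 0, 0.69, 0], [-1, -402, 0, 490, 0, 0.69, 0], [-1, -402, 0, 490, 0, 0.69, 0], [-1, -402, 0, 490, 0, 0.69, 0], [-1, -402, 0, 490, 0, 0.69, 0], [-1, -402, 0, 490, 0, 0.69, 0]]], newtons=20)

```text
time: 1.1
tcp_pos: [0.4788, -0.1215, 0.2386]
orientation: [-1.07, 1.406, -1.405]
ft_force: [1.4, -0.4, 0.1]
width: 0.0101
```

```bash
python3 -c "
from h import *
go('M',.18)"
```

```text
t 1.1 tcp [ 0.4788 -0.1215  0.2386] F [ 1.4 -0.4  0.1] w 0.0101 q [ 0.11  0.52  0.07  1.96 -0.05  0.66 -1.63]
target [ 0.5376 -0.0038  0.18  ] shift mm [-129.2   58.6   25.3] turn [0. 0. 0.]
tool axes cols
 [[-0.267 -0.     0.964]
 [-0.964  0.    -0.267]
 [ 0.    -1.    -0.   ]]
```

Emit:
arm_command(plan=[[[-1, -110, 50, 25, 0, 0, 0], [-1, -110, 50, 25, 0, 0, 0], [-1, -110, 50, 25, 0, 0, 0], [-1, -110, 50, 25, 0, 0, 0], [-1, -110, 50, 25, 0, 0, 0], [-1, -110, 50, 25, 0, 0, 0], [-1, -110, 50, 25, 0, 0, 0]]])

```text
time: 1.68
tcp_pos: [0.5314, -0.0262, 0.1891]
orientation: [-1.068, 1.407, -1.408]
ft_force: [0.4, -1.0, 0.1]
width: 0.0004
```

Run:
```python
from h import *
go('M',.068)
for n in("top","side"):
    p,d=r.camera(n);cv2.imwrite(f"pics/{n}1.png",p[:,:,::-1])
    x,y=(210,60) if n=="top" else (140,110)
    cv2.imwrite(f"pics/{n}1z.png",cv2.resize(p[y:y+130,x:x+150,::-1],None,fx=4,fy=4,interpolation=cv2.INTER_CUBIC))
```

```text
t 1.6833 tcp [ 0.5314 -0.0262  0.1891] F [ 0.4 -1.   0.1] w 0.0004 q [-0.08  0.64  0.08  1.91 -0.08  0.6  -1.8 ]
target [ 0.5376 -0.0038  0.068 ] shift mm [-2.34e+01  1.21e+02 -1.00e-01] turn [-0.    -0.002  0.001]
tool axes cols
 [[-0.27  -0.     0.963]
 [-0.963 -0.001 -0.27 ]
 [ 0.001 -1.     0.   ]]
```

View pics/side1z.png

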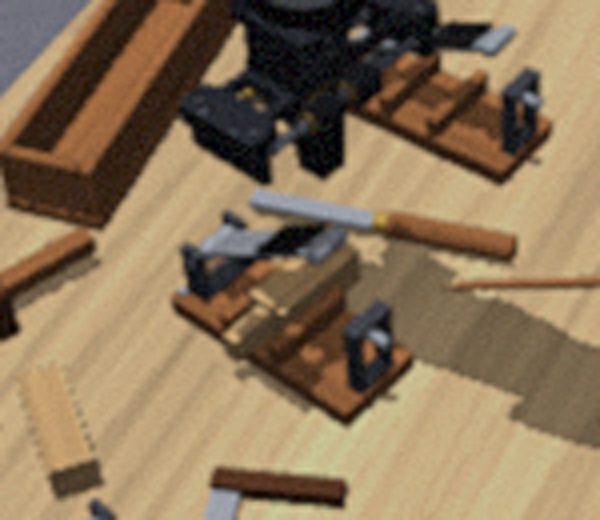

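View pics/top1z.png

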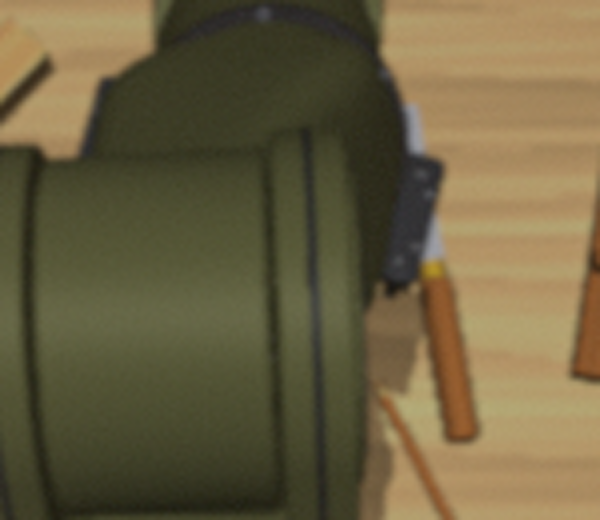

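The side view shows the fingertips near crop (320,170), behind and above the middle strap. I'm 23 mm short sideways, so I'll check that projection, then correct and approach.

Emit:
arm_command(plan=[[[-1, -23, 0, 0, 0, 0, 0], [-1, -23, 0, 0, 0, 0, 0], [-1, -23, 25, 0, 0, 0, 0], [-1, -23, 45, 0, 0, 0, 0], [-1, -23, 45, 0, 0, 0, 0], [-1, -23, 45, 0, 0, 0, 0]]])

```text
time: 2.28
tcp_pos: [0.5373, -0.0032, 0.1436]
orientation: [-1.07, 1.407, -1.406]
ft_force: [0.6, -0.5, -0.5]
width: 0.0004
```

Run:
```python
from h import *
go('M',.068)
c=r.calibration('side');P=np.linalg.inv(c['pose'])
s=r.get_state();
for w in ([.5314,-.0262,.1891],s['tcp_pos']):
    q=P[:3,:3]@w+P[:3,3];print(c['fx']*q[0]/q[2]+c['cx'],c['fy']*q[1]/q[2]+c['cy'])
p,d=r.camera('side')
x,y=140,110
cv2.imwrite(f"pics/side2z.png",cv2.resize(p[y:y+130,x:x+150,::-1],None,fx=4,fy=4,interpolation=cv2.INTER_CUBIC))
```

```text
t 2.2833 tcp [ 0.5373 -0.0032  0.1436] F [ 0.6 -0.5 -0.5] w 0.0004 q [-0.12  0.72  0.07  1.93 -0.09  0.5  -1.83]
target [ 0.5376 -0.0038  0.068 ] shift mm [ 0.4 75.6  0.6] turn [ 0.002 -0.001  0.001]
tool axes cols
 [[-0.268 -0.002  0.963]
 [-0.963 -0.001 -0.268]
 [ 0.001 -1.    -0.002]]
220.67527016441264 151.3523552953112
216.34907029438529 167.24701708189056
```

View pics/side2z.png

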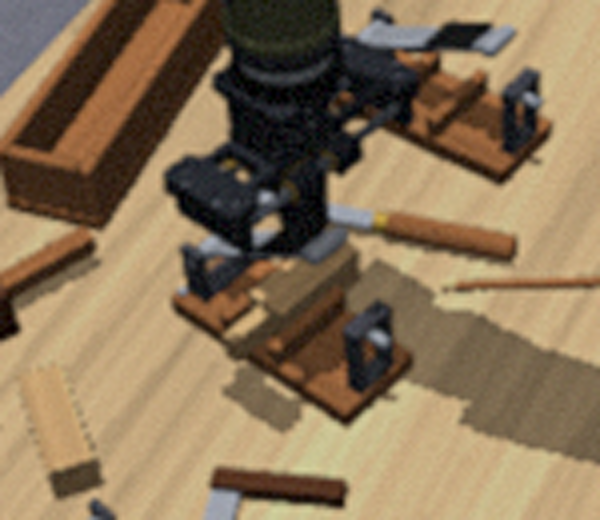

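The fingertips sit just over the black pad, near crop (305,240). Pressing down now.

Emit:
arm_command(plan=[[[-1, 0, 12, 0, 0, 0, 0], [-1, 0, 24, 0, 0, 0, 0], [-1, 0, 36, 0, 0, 0, 0], [-1, 0, 48, 0, 0, 0, 0], [-1, 0, 56, 0, 0, 0, 0], [-1, 0, 62, 0, 0, 0, 0], [-1, 0, 66, 0, 0, 0, 0], [-1, 0, 70, 0, 0, 0, 0], [-1, 0, 73, 0, 0, 0, 0], [-1, 0, 73, 0, 0, 0, 0]]])

```text
time: 3.17
tcp_pos: [0.5386, -0.0023, 0.071]
orientation: [-1.068, 1.405, -1.406]
ft_force: [-0.8, 0.1, 0.3]
width: 0.0008
```

Emit:
arm_command(plan=[[[-1, 0, 2, 0, 0, 0, 0], [-1, 0, 4, 0, 0, 0, 0], [-1, 0, 4, 0, 0, 0, 0]]])

```text
time: 3.42
tcp_pos: [0.539, -0.0023, 0.0674]
orientation: [-1.067, 1.404, -1.406]
ft_force: [-0.6, 0.5, 3.9]
width: 0.0004
```

Contact force is 3.9 N just under level height. I'll lift off and look.

Emit:
arm_command(plan=[[[-1, 0, -40, 0, 0, 0, 0], [-1, 0, -80, 0, 0, 0, 0], [-1, 0, -120, 0, 0, 0, 0], [-1, 0, -120, 0, 0, 0, 0], [-1, 0, -120, 0, 0, 0, 0]]])

```text
time: 3.83
tcp_pos: [0.54, -0.0022, 0.189]
orientation: [-1.064, 1.401, -1.407]
ft_force: [0.2, -0.3, -0.4]
width: 0.0003
```

Run:
```python
from h import *
go('L',.18)
p,d=r.camera('side')
x,y=140,110
cv2.imwrite(f"pics/side3z.png",cv2.resize(p[y:y+130,x:x+150,::-1],None,fx=4,fy=4,interpolation=cv2.INTER_CUBIC))
```

```text
t 3.8333 tcp [ 0.54   -0.0022  0.189 ] F [ 0.2 -0.3 -0.4] w 0.0003 q [-0.13  0.65  0.08  1.89 -0.09  0.6  -1.84]
target [0.4877 0.2872 0.18  ] shift mm [-264.9    8.7 -127.7] turn [-0.006  0.073 -0.002]
tool axes cols
 [[-0.267  0.006  0.964]
 [-0.964  0.    -0.267]
 [-0.002 -1.     0.006]]
```

View pics/side3z.png

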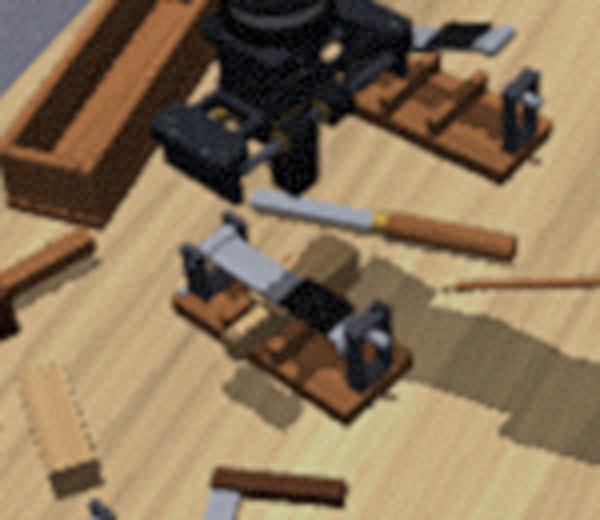

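The middle strap now lies flat, with its end in the catch near crop (350,335). Next is the left one.

Emit:
arm_command(plan=[[[-1, -265, 0, -128, -0.006, 0.073, -0.002], [-1, -265, 0, -128, -0.006, 0.073, -0.002], [-1, -265, 0, -128, -0.006, 0.073, -0.002], [-1, -265, 0, -128, -0.006, 0.073, -0.002], [-1, -265, 0, -128, -0.006, 0.073, -0.002], [-1, -265, 0, -128, -0.006, 0.073, -0.002], [-1, -265, 0, -128, -0.006, 0.073, -0.002], [-1, -265, 0, -128, -0.006, 0.073, -0.002], [-1, -265, 30, -128, -0.006, 0.073, -0.002], [-1, -265, 45, -128, -0.006, 0.073, -0.002], [-1, -265, 45, -128, -0.006, 0.073, -0.002], [-1, -265, 45, -128, -0.006, 0.073, -0.002]]])

```text
time: 4.88
tcp_pos: [0.4844, 0.2864, 0.14]
orientation: [-1.037, 1.463, -1.457]
ft_force: [-0.2, 0.5, 0.9]
width: 0.0005
```

Run:
```python
from h import *
go('L',.068)
p,d=r.camera('side')
x,y=100,190
cv2.imwrite(f"pics/side4z.png",cv2.resize(p[y:y+130,x:x+150,::-1],None,fx=4,fy=4,interpolation=cv2.INTER_CUBIC))
```

```text
t 4.8833 tcp [0.4844 0.2864 0.14  ] F [-0.2  0.5  0.9] w 0.0005 q [-0.7   0.76  0.15  1.85 -0.2   0.56 -2.34]
target [0.4877 0.2872 0.068 ] shift mm [-2.2 72.   3.4] turn [0.008 0.    0.006]
tool axes cols
 [[-0.337 -0.01   0.942]
 [-0.942 -0.003 -0.337]
 [ 0.006 -1.    -0.008]]
```

View pics/side4z.png

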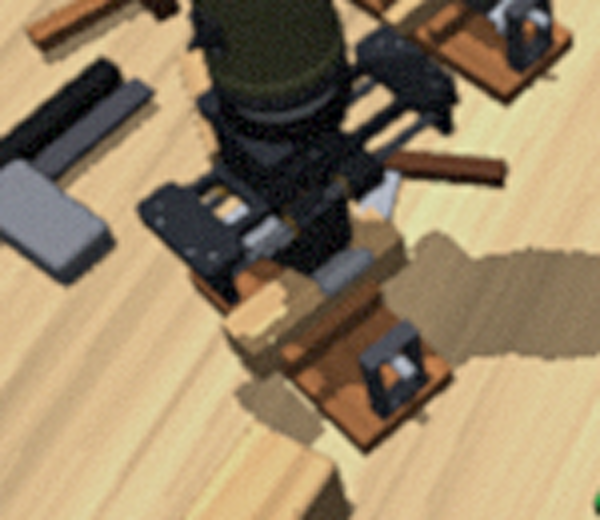

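The fingers stand on the pad, near crop (325,245), with the strap end visible at (343,270). Pressing with the small correction.

Emit:
arm_command(plan=[[[-1, -2, 12, 3, 0.008, 0, 0.006], [-1, -2, 24, 3, 0.008, 0, 0.006], [-1, -2, 36, 3, 0.008, 0, 0.006], [-1, -2, 46, 3, 0.008, 0, 0.006], [-1, -2, 54, 3, 0.008, 0, 0.006], [-1, -2, 60, 3, 0.008, 0, 0.006], [-1, -2, 65, 3, 0.008, 0, 0.006], [-1, -2, 69, 3, 0.008, 0, 0.006], [-1, -2, 73, 3, 0.008, 0, 0.006], [-1, -2, 73, 3, 0.008, 0, 0.006]]])

```text
time: 5.77
tcp_pos: [0.4887, 0.2881, 0.0682]
orientation: [-1.022, 1.457, -1.456]
ft_force: [0.4, 0.7, -0.4]
width: 0.0005
```

Emit:
arm_command(plan=[[[-1, 0, 1, 0, 0, 0, 0], [-1, 0, 2, 0, 0, 0, 0], [-1, 0, 2, 0, 0, 0, 0]]])

```text
time: 6.02
tcp_pos: [0.489, 0.2882, 0.0674]
orientation: [-1.021, 1.457, -1.456]
ft_force: [-1.3, -1.3, 5.0]
width: 0.0004
```

Contact is 5 N below level. I'll lift and move well clear toward the robot, so that both views are open.

Emit:
arm_command(plan=[[[-1, 0, -40, 0, 0, 0, 0], [-1, 0, -80, 0, 0, 0, 0], [-1, 0, -120, 0, 0, 0, 0], [-1, 0, -160, 0, 0, 0, 0], [-1, 130, -160, -50, 0, 0, 0], [-1, 130, -160, -50, 0, 0, 0], [-1, 130, -160, -50, 0, 0, 0], [-1, 130, -160, -50, 0, 0, 0], [-1, 130, -160, -50, 0, 0, 0]]])

```text
time: 6.77
tcp_pos: [0.394, 0.1784, 0.2265]
orientation: [-1.024, 1.46, -1.46]
ft_force: [-0.7, 0.7, 0.5]
width: -0.0
```

```bash
python3 - <<'E'
from h import *
go('L',.2)
for n in("top","side"):
    p,d=r.camera(n);cv2.imwrite(f"pics/{n}5.png",p[:,:,::-1]);np.save(f"pics/{n}5.npy",d)
E
python3 - <<'E'
import cv2,numpy as np
a=cv2.imread("pics/side5.png")
cv2.imwrite("pics/side5z.png",cv2.resize(a[80:310,120:310],None,fx=2.6,fy=2.6,interpolation=cv2.INTER_CUBIC))
E
```

```text
t 6.7667 tcp [0.394  0.1784 0.2265] F [-0.7  0.7  0.5] w -0.0 q [-0.65  0.48  0.18  2.14 -0.16  0.53 -2.27]
target [0.4877 0.2872 0.2   ] shift mm [-134.2   26.5   51. ] turn [ 0.    -0.003 -0.   ]
tool axes cols
 [[-0.34  0.    0.94]
 [-0.94  0.   -0.34]
 [-0.   -1.   -0.  ]]
```

View pics/side5z.png

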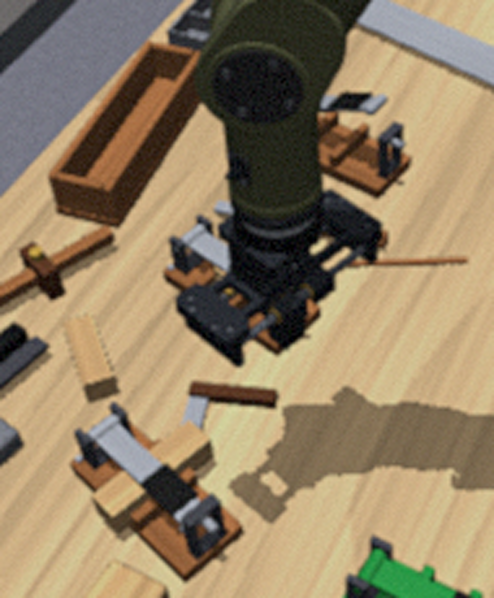

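View pics/top5.png

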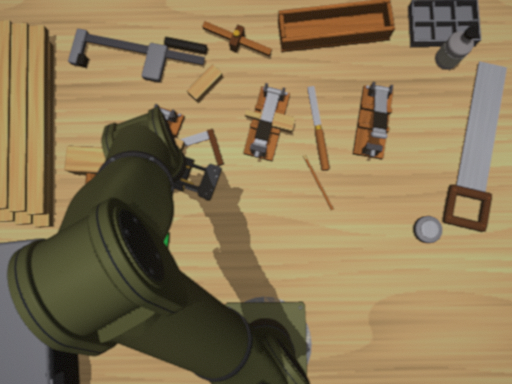

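The side view shows the left strap flat in its catch, at crop (190,500). The top view shows the middle strap shut at (267,125) and the right one still open. I'll check the pad heights in depth.

Run:
```python
from h import *
W={n:world(n,np.load(f"pics/{n}5.npy")) for n in("top","side")}
for k,n,c in(("L","side",(.4802,.290)),("M","top",(.530,-.0017)),("R","top",(.5424,-.2895))):
    w=W[n];m=np.hypot(w[...,0]-c[0],w[...,1]-c[1])<.012
    z=w[...,2][m];print(k,n,m.sum(),np.median(z).round(4),z.min().round(4),z.max().round(4))
```

```text
L side 62 0.068 0.0186 0.0716
M top 70 0.0661 0.0601 0.0725
R top 96 0.1088 0.0147 0.116
```

Pad heights are 68 and 66 mm, which is level, and the empty cradle's pad is still at about 110 mm. Handing in.

```bash
python3 -c "
from cell import r
print(r.get_state()['time']);print(r.hand_in())"
```

```text
6.8667
the job is handed in; nothing more can be done
None
```

Both battens are strapped down. I pressed the tenon strap (middle cradle) and then the plain strap (left cradle) with closed fingers until each snapped under its catch. The empty right cradle and the green look-alike were not touched.

After I lifted clear, both straps stayed level, with pad tops at about 66 mm (tenon) and 68 mm (plain), against 69 mm nominal and within the camera's accuracy. The empty cradle's strap is still open, with its pad at about 109 mm; it read 111 mm before. The force readings at the end of each press were 4 to 5 N. I handed in at 6.9 s, with the arm clear of everything.

No check failed. The only disagreement was before pressing: the two cameras differed by up to about 7 mm on where the pads were sideways. I split the difference, and the fingers landed on both pads.

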